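Put the line laser away in its dust case

TASK

Press the lid of the dust case down until its push-push catch lets go and the lid springs open, then stand the line laser upright in the wooden nest inside, fully down. Swing the lid shut and press it once more so that the catch takes it and it stays closed. Be gentle: set the laser down softly, never bear on the case or lid with more than 25 N, and leave everything else on the bench where it is.

Things in the scene. Friction and masses are not known exactly. Their poses are not given: they have to be found in the camera images.
- case: the dust case: a grey open-topped plastic box fixed to the bench, 180 x 180 and 74 high, walls and floor 6 thick. Origin at the centre of its underside; z up, -x is its front (catch side, towards the robot, turned by the case's yaw), +x its hinge side
- lid (a joint): angle of the aluminium lid about its hinge (parallel to the case's y), rad: 0 to 0.02 latched shut, 1.8 fully open, upright and leaning slightly back. Once free, a spring with a damper opens it and keeps it open: about 5 N at the free edge when shut, 2 N when open. The lid is 178 from hinge to free edge, 188 wide, 8 thick, with a 12 deep skirt. Below 0.3 rad the catch engages: swing slower than 40 mm/s there
- lid_press (a point): press here: on the lid's outer (upper) face over the catch, mid-width, 155 from the hinge axis, 23 from the free edge; moves with the lid. Push-push catch: pressing 4 to 11 mm below latched height (it differs) and letting go frees the lid, or latches it if it was open; less does nothing. 1 mm lower is a stiff stop, felt as a steep rise above the 5 to 9 N of spring and catch; 11 to 15 N is enough
- lid_hinge (a point): on the hinge axis, middle of its length: case frame (85, 0, 86), level with the lid's underside when shut. The lid's outer face is 8 from the axis; a steel catch piece 40 wide, 16 thick, 50 deep hangs under the lid at 155 from the axis
- nest (a point): centre of the nest's floor, which is the case's inside floor, 6 above the bench. The nest is a plywood frame with a rectangular opening 65 (along the case's x) by 49 (along the case's y) with bevelled rim, 12 deep, at the case's centre; there is 50 free on either side of the laser along y, and inside the case the walls' top edge is 68 above the floor
- laser_mid (a point): the line laser: a loose upright black plastic block, 60 (its x) x 44 (its y) x 62 high, 300 g give or take, with small glass windows on one end and one side and a flat button on top. Point at its centre, 31 above its underside; z up. Either way round (half turn) fits the nest, with its x along the case's x
- offcut: loose straight length of white plaster moulding, 110 x 40 x 30; a bystander, leave it alone (origin under its centre)
- tape: loose tape measure, 60 x 34 x 55, standing; a bystander (origin under its centre)
- spatula: loose spatula, 200 long, lying flat; a bystander (origin under its centre)
- bowl: loose rubber mixing bowl, 130 across, 75 high; a bystander (origin under its centre)
- brush: loose brush, 200 long, lying flat; a bystander (origin under its centre)
- sander: loose wooden sanding block with a grip, 110 x 65 x 38; a bystander (origin under its centre)
Not all that is in view belongs to the job. What is shaped like the part that bears laser_mid but green or red is not meant.

How it is judged:
By the outcome, as a careful person would: the job done as asked, in the order asked, and still so for the second after the job is handed in, with the robot touching nothing.
It also fails if it takes over 72 s, if anything falls off the work surface, if the arm or the gripper's body presses on something with over 40 N, if the wrist force passes 120 N, or if a joint passes its speed limit or range.

ROBOT

A 6-joint arm with a two-finger parallel gripper is mounted at the origin on the work surface. World frame = base frame: x ahead of the robot, y to its left, z up, the work surface at z = 0. Lengths are in m, angles in rad, forces in N, time in s.
With the tool pointing down it reaches from about 0.35 to 1 m from the base axis. Payload 7.1 kg.
Tool frame: the origin (TCP) lies at the very end of the fingers, on their centre line; the grasp point (between the pads) lies 19 mm behind it; z points along the fingers, y is the direction in which the jaws open and shut (so a half turn about z gives the same grasp; the last joint's range is limited). The gripper opens to 85 mm and grips with 20 to 120 N. Pads are 22 mm wide; open, the fingers measure 114 mm over their backs; the gripper's body (76 mm by 85 mm) begins 54 mm behind the grasp point. The pads swing forward as they close: fully open they stand 13 mm farther back than shut.
Start: joints at [1.154, 0.423, 1.63, -0, 1.089, -0.019], TCP at [0.242, 0.576, 0.231] pointing down, gripper open.
Joint ranges: [-3, 3], [-0.9, 2.11], [0.09, 2.58], [-1.31, 4.45], [0.11, 2.69], [-2.54, 2.54]. Speed limits (rad/s): [2.39, 2.39, 3.01, 3.14, 3.14, 3.14].

INTERFACE

Orientations are given as a unit quaternion [x, y, z, w].
In Python, from station import robot, vision gives the robot as it stands.
- The arm moves only by the tool servo_tool, never from a script. Its argument "moves" is a list that holds one entry, the list of rows, each a list of 7 numbers: the turn, a rotation vector about the tool's x, y, z in units of 8 degrees (1.0 is 8 degrees), then the shift along the tool's x, y, z in units of 30 mm (1.0 is 30 mm), then the opening, from 0 (shut) to 1 (fully open). In form: [[[rx, ry, rz, dx, dy, dz, gripper], ...]]. A call has 1 to 20 rows; each row shifts and turns the commanded pose from where the row before left it, along the tool's axes as they then stand; what a row does not reach is not made up. A row lasts 1/10 s, in which the tool goes at most 50 mm and 8.59 degrees, less where a joint would pass 70% of its speed; a pose out of reach is approached as far as the arm can. A call is refused whole if a number of a shift passes 1 or a number of a turn 1, either way. A call with a gripper value outside its range is refused whole. The fingers move at their own pace and stop on an object; "newtons" is the grip in N (left out, the last holds). Time passes only in rows, so rows that do not move let the fingers close. It gives the time, the measured TCP pose, the force and the opening at its end, in the units of the state.
- robot.observe(): the state, without advancing time (a new reading comes with each control period).
- vision.snapshot(name): name is "scene" or "top"; returns the picture (384x512x3 uint8, red, green, blue); there is no depth.
- vision.camera_params(name): a dict with "fx", "fy", "cx", "cy" (pixels), "position" and "orientation" of the camera in the world. Camera axes: x right, y up, looking along -z (the intrinsics and any distortion apply to the point x, -y, -z); pixel columns grow to the right and rows downward; lengths in m; the calibration is good to about 2 mm. A picture is of the moment at which its call begins. camera_params takes no time and is no camera call.
- robot.job_done(): hands the job in, once; it reports no verdict.
The state is a dict: "time_s": time; "joint_pos": joint angles; "qd": joint speeds; "effort": joint torques, N m; "tool_pos": TCP position; "eef_rot": TCP orientation; "contact_force": force on the tool from outside, world axes, zero at the start; "wrist_torque": the same for the moment, N m; "gripper_width": finger opening in m.
Only numpy, scipy, OpenCV 4.12 (cv2) and the standard library are available. Lean on these libraries where they do the work, as an engineer would, in place of code of your own. Each camera call takes 0.05 s, during which the arm holds its last target.

## Working session

There is one attempt and no reset: what is moved stays moved. The work goes in short steps, Python scripts to look and compute and a tool call to move; the robot and the scene stay as the last step left them, time stands still between calls to the robot, and variables do not carry over. Pictures are saved under pics/ and viewed, and the job is handed in when it is done.

Besides the shell and the picture viewer there is one more tool, called as a command line: name --argument value ..., lists and objects as JSON in quotes. servo_tool: Moves the arm, as the interface text tells. Its arguments: {"type":"object","properties":{"moves":{"type":"array"},"newtons":{"type":"number"}},"required":["moves"]}

```bash
mkdir -p pics; ls; python3 - <<'E'
from station import robot, vision
import cv2
for n in ("scene","top"):
    im=vision.snapshot(n); cv2.imwrite(f"pics/{n}0.png",cv2.cvtColor(im,cv2.COLOR_RGB2BGR)); print(vision.camera_params(n))
print(robot.observe())
E
```

```text
pics
{'fx': 375.334244272988, 'fy': 375.334244272988, 'cx': 255.04772646805318, 'cy': 193.27489971032344, 'position': array([ 1.2142813 , -0.51204096,  0.72642712]), 'orientation': array([0.40783463, 0.21342619, 0.4091294 , 0.7878663 ])}
{'fx': 361.8053598092709, 'fy': 361.8053598092709, 'cx': 255.65921092442198, 'cy': 195.49723330134614, 'position': array([0.41257837, 0.00294574, 1.091516  ]), 'orientation': array([-0.01946966,  0.02742557,  0.70756443, -0.70584797])}
{'time_s': 0.1, 'joint_pos': array([ 1.15399618e+00,  4.23798154e-01,  1.63063560e+00, -3.09319399e-05,
        1.08861776e+00, -1.90243880e-02]), 'qd': array([-0.00097335, -0.0023545 , -0.00322054, -0.00022481, -0.00111847,
        0.00182751]), 'effort': array([-1.02211296e-03, -5.58416426e+01, -2.82446641e+01, -3.27505131e-05,
        2.92383265e-03,  1.91967854e-05]), 'tool_pos': array([0.24189449, 0.57573204, 0.23059372]), 'eef_rot': array([ 1.97572165e-01,  9.80288074e-01, -7.15142444e-04, -1.44323597e-04]), 'contact_force': array([ 0.3089005 ,  0.17182225, -1.24818645]), 'wrist_torque': array([ 0.02849102, -0.0081083 , -0.00159277]), 'gripper_width': 0.08521033297015317}
```

View pics/scene0.png

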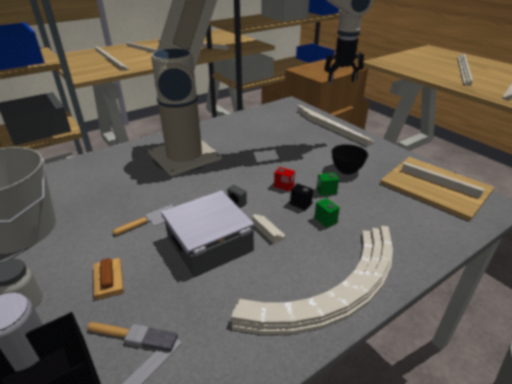

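View pics/top0.png

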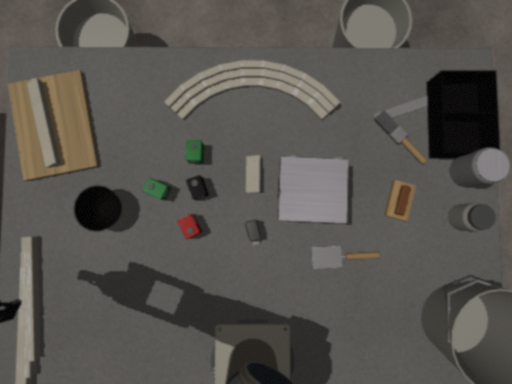

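Scene picture: the lidded case is at about (207,225), and the black laser is at (301,197) between the red and green decoys. Top picture: the lid is at (314,190), the black laser at (198,188), the tape at (253,231) and the offcut at (253,173).

```bash
cat > h.py <<'E'
import numpy as np, cv2
from scipy.spatial.transform import Rotation as R
from station import robot, vision
def ray(c,u,v):
    d=np.array([(u-c['cx'])/c['fx'],-(v-c['cy'])/c['fy'],-1.])
    return c['position'],R.from_quat(c['orientation']).apply(d)
def onplane(name,u,v,z):
    p,d=ray(vision.camera_params(name),u,v); return p+d*(z-p[2])/d[2]
def proj(name,P):
    c=vision.camera_params(name); q=R.from_quat(c['orientation']).inv().apply(np.asarray(P)-c['position'])
    return np.array([c['cx']-c['fx']*q[...,0]/q[...,2], c['cy']+c['fy']*q[...,1]/q[...,2]]).T
def snap(name,fn):
    im=cv2.cvtColor(vision.snapshot(name),cv2.COLOR_RGB2BGR); cv2.imwrite('pics/'+fn,im); return im
def tri(u1,u2):
    a,d=ray(vision.camera_params('top'),*u1); b,e=ray(vision.camera_params('scene'),*u2)
    d=d/np.linalg.norm(d);e=e/np.linalg.norm(e)
    s=np.linalg.lstsq(np.c_[d,-e],b-a,rcond=None)[0]; p,q=a+s[0]*d,b+s[1]*e
    return (p+q)/2,np.linalg.norm(p-q)
def st():
    s=robot.observe(); print(round(s['time_s'],2),'tcp',s['tool_pos'].round(4),'q',s['eef_rot'].round(4),'F',s['contact_force'].round(1),'w',round(s['gripper_width'],4),'j',s['joint_pos'].round(3)); return s
E
python3 - <<'E'
from h import *
im=cv2.imread('pics/top0.png'); a=im[150:250,140:300];cv2.imwrite('pics/a.png',cv2.resize(a,None,fx=5,fy=5,interpolation=cv2.INTER_CUBIC))
a=im[140:240,260:370];cv2.imwrite('pics/b.png',cv2.resize(a,None,fx=5,fy=5,interpolation=cv2.INTER_CUBIC))
im=cv2.imread('pics/scene0.png'); a=im[150:280,150:350];cv2.imwrite('pics/c.png',cv2.resize(a,None,fx=4,fy=4,interpolation=cv2.INTER_CUBIC))
E
```

```text
(no output)
```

View pics/a.png

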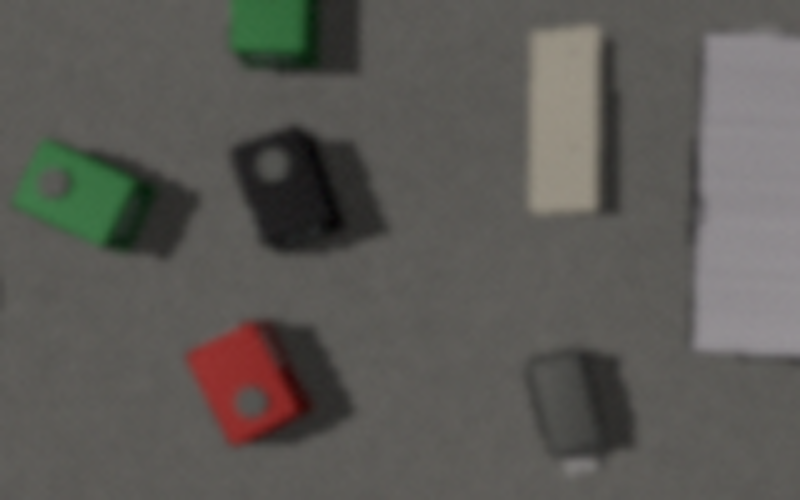

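View pics/b.png

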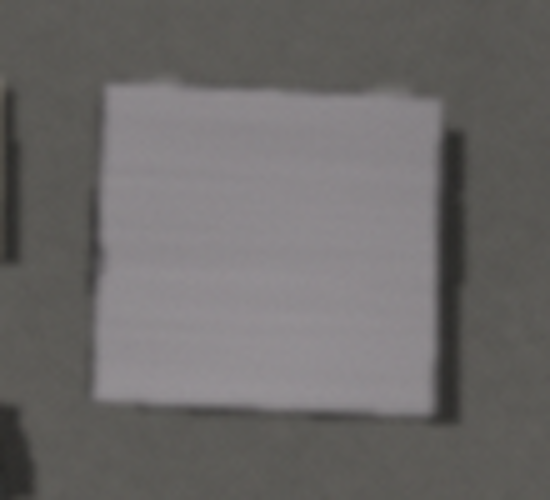

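View pics/c.png

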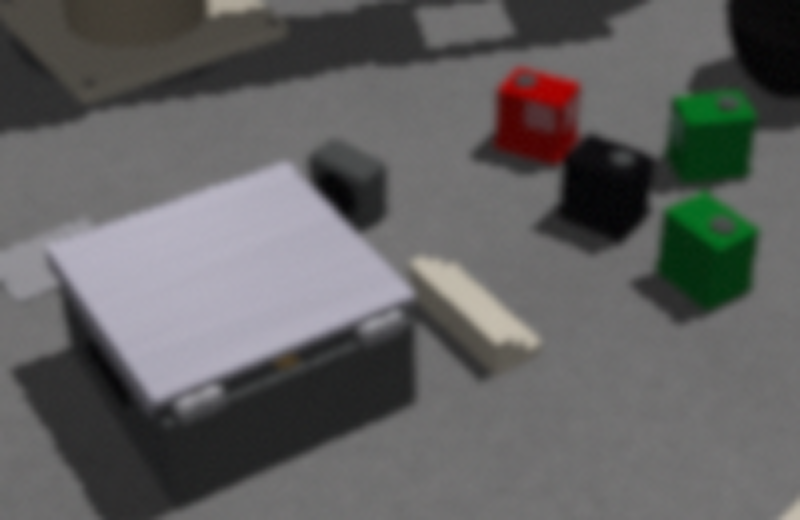

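a.png: the laser's top face has corners near (233,150), (298,127), (340,220) and (270,250), with the button at (273,163). b.png: the lid corners are at (105,85), (442,99), (433,415) and (93,402), and the hinge lugs are at the top, so on the +x side. I'll compute poses with masks next.

```bash
python3 - <<'E'
from h import *
im=cv2.imread('pics/top0.png')
g=cv2.cvtColor(im,cv2.COLOR_BGR2GRAY)
roi=np.zeros_like(g);roi[140:240,262:370]=1
m=((g>118)&(roi>0)).astype(np.uint8)
c=max(cv2.findContours(m,0,1)[0],key=cv2.contourArea)
ap=cv2.approxPolyDP(c,6,True)[:,0];print(ap.tolist())
# lid corners from line fit: sample contour pts to sides
pts=c[:,0].astype(float)
box=cv2.boxPoints(cv2.minAreaRect(c)); print(cv2.minAreaRect(c),box.tolist())
W=[onplane('top',*p,0.094) for p in box]
for w in W: print(w.round(4))
print('sides',[np.linalg.norm(W[i]-W[(i+1)%4]).round(4) for i in range(4)])
W2=[onplane('top',*((np.array(p)+.5)/5-.5+np.array([260,140])),0.094) for p in [(105,85),(442,99),(433,415),(93,402)]]
for w in W2: print(w.round(4))
# laser zoom
a=im[170:205,180:215].astype(float); a=np.clip(a*3.0,0,255).astype(np.uint8)
cv2.imwrite('pics/d.png',cv2.resize(a,None,fx=16,fy=16,interpolation=cv2.INTER_CUBIC))
im=cv2.imread('pics/scene0.png')
a=im[178:215,285:320].astype(float); a=np.clip(a*3.0,0,255).astype(np.uint8)
cv2.imwrite('pics/e.png',cv2.resize(a,None,fx=16,fy=16,interpolation=cv2.INTER_CUBIC))
E
```

```text
[[282, 157], [279, 219], [344, 222], [347, 161]]
((313.2651062011719, 189.40283203125), (67.28426361083984, 63.15772247314453), 2.4895529747009277) [[278.28302001953125, 219.49057006835938], [281.02642822265625, 156.3924560546875], [348.2471923828125, 159.31509399414062], [345.5037841796875, 222.4132080078125]]
[ 0.4125 -0.0705  0.094 ]
[ 0.5879 -0.0793  0.094 ]
[ 0.5795 -0.267   0.094 ]
[ 0.4039 -0.2559  0.094 ]
sides [np.float64(0.1756), np.float64(0.1878), np.float64(0.1759), np.float64(0.1856)]
[ 0.5873 -0.0782  0.094 ]
[ 0.5792 -0.2663  0.094 ]
[ 0.4034 -0.2578  0.094 ]
[ 0.4111 -0.0702  0.094 ]
```

View pics/d.png

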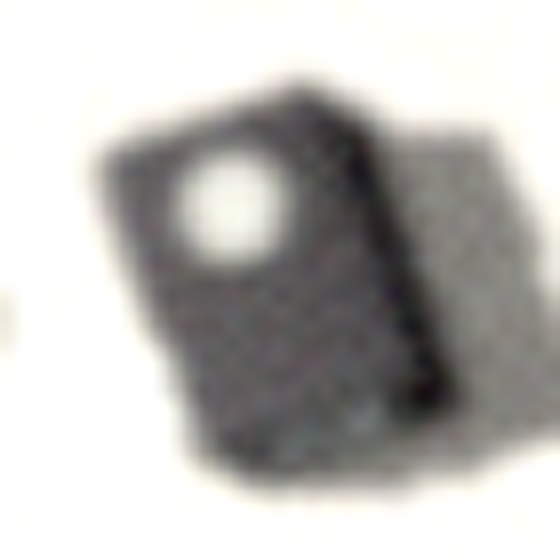

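View pics/e.png

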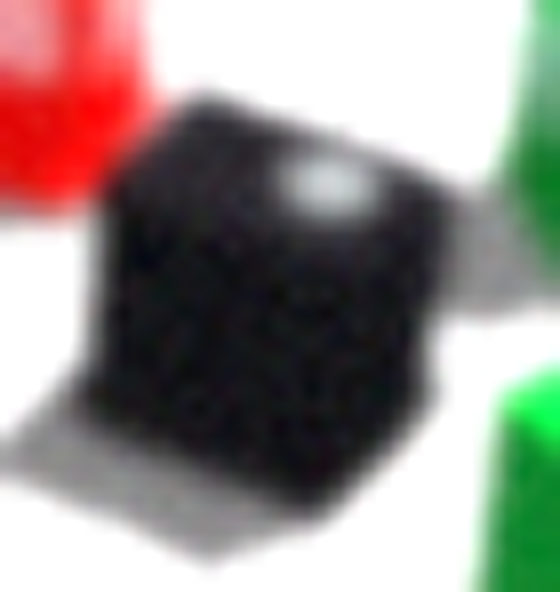

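```bash
python3 - <<'E'
from h import *
f=lambda p,z: onplane('top',*((np.array(p)+.5)/16-.5+np.array([180,170])),z)
L=f((150,310),.062);Rr=f((418,265),0);T=f((200,124),.062);B=f((310,485),.062);B0=f((310,485),0)
l1,l2=f((105,170),.062),f((200,460),.062)
r1,r2=f((380,130),0),f((455,400),0); t1,t2=f((100,160),.062),f((305,84),.062)
yw=lambda a,b:np.degrees(np.arctan2(*(b-a)[[1,0]]))
print('yaw',yw(l2,l1),yw(r2,r1),yw(t1,t2)+90,[x.round(4) for x in (L,Rr,T,B,B0)])
print('lens',np.linalg.norm(l1-l2),np.linalg.norm(t1-t2))
for y in (17,18.5,20):
    a=np.radians(y);ex=np.array([np.cos(a),np.sin(a),0]);ey=np.array([-ex[1],ex[0],0])
    print(y,'wid',(L-Rr)@ey,'len',(T-B)@ex,(T-B0)@ex, 'ctr', (ex*((T+B)@ex)/2+ey*((L+Rr)@ey)/2).round(4))
# contour quantile approach
im=cv2.imread('pics/top0.png');g=cv2.GaussianBlur(cv2.cvtColor(im,6),(3,3),0)[165:210,175:220]
print(g[10:40:3,8:36])
print('nadir',proj('top',[.41258,.00295,0]))
E
```

```text
yaw 18.521207733822266 15.774512595753949 20.468700150089987 [array([0.5002, 0.1814, 0.062 ]), array([0.5139, 0.1417, 0.    ]), array([0.5335, 0.1728, 0.062 ]), array([0.4689, 0.1527, 0.062 ]), array([0.4723, 0.1618, 0.    ])]
lens 0.05468319454668071 0.0388553943784739
17 wid 0.0419999965928822 len 0.06762303819855499 0.061741893906289265 ctr [0.502 0.16  0.   ]
18.5 wid 0.04202493189809638 len 0.06760860399218295 0.061529597196721374 ctr [0.5021 0.1599 0.    ]
20 wid 0.042021065414179805 len 0.06754783422575979 0.06127513117470681 ctr [0.5023 0.1598 0.    ]
[[90 89 89 88 89 89 88 87 87 86 84 80 75 70 63 57 57 63 71 78 83 86 88 88
  87 87 86 87]
 [89 87 84 79 72 64 58 53 49 46 44 42 38 34 30 27 24 21 21 27 40 53 59 62
  62 62 64 69]
 [89 86 76 60 44 35 34 40 52 65 74 77 75 67 52 38 29 24 18 15 19 29 38 43
  45 45 45 49]
 [91 89 84 73 56 42 37 41 52 65 74 77 75 65 51 37 29 26 24 20 16 18 28 37
  42 43 44 44]
 [89 89 88 84 73 57 42 34 33 34 35 35 34 32 31 29 28 27 26 24 20 16 19 28
  37 42 44 45]
 [90 90 90 90 87 77 60 44 35 32 31 31 31 30 30 29 28 28 27 26 25 20 15 17
  26 36 42 44]
 [90 90 91 92 92 91 84 69 51 38 32 31 31 31 30 30 30 29 29 28 26 22 17 13
  15 26 36 41]
 [89 90 91 92 91 90 89 83 67 49 37 32 29 29 29 30 30 31 33 35 33 29 25 26
  30 35 41 44]
 [90 91 91 90 91 91 91 88 83 74 65 54 45 41 41 42 43 44 46 47 48 50 54 59
  62 64 67 73]
 [91 91 91 90 90 91 92 91 91 90 90 89 88 87 86 86 86 86 86 87 87 87 87 88
  88 89 89 89]]
nadir [251.60926294 219.53732045]
```

```bash
python3 - <<'E'
from h import *
a=np.radians(18.5);c=np.array([.505,.161])
ex=np.array([np.cos(a),np.sin(a)]);ey=np.array([-ex[1],ex[0]])
for n,o,fn in (('top',(180,170),'d'),('scene',(285,178),'e')):
    im=cv2.imread(f'pics/{fn}.png')
    for z,col in ((.062,(0,0,255)),(0,(255,0,0))):
        P=[np.r_[c+sx*.03*ex+sy*.022*ey,z] for sx,sy in((1,1),(1,-1),(-1,-1),(-1,1))]
        q=((proj(n,np.array(P))-o+.5)*16-.5); print(n,z,q.round(0).tolist())
        cv2.polylines(im,[q.astype(np.int32)],True,col,2)
    cv2.imwrite(f'pics/{fn}2.png',im)
d,e=cv2.imread('pics/d2.png'),cv2.imread('pics/e2.png')
h=min(d.shape[0],e.shape[0]);cv2.imwrite('pics/de.png',cv2.resize(np.hstack([d[:h],e[:h]]),None,fx=.7,fy=.7))
E
```

```text
top 0.062 [[95.0, 163.0], [330.0, 85.0], [435.0, 403.0], [200.0, 481.0]]
top 0 [[155.0, 199.0], [377.0, 125.0], [476.0, 425.0], [254.0, 500.0]]
scene 0.062 [[464.0, 177.0], [350.0, 283.0], [83.0, 177.0], [200.0, 77.0]]
scene 0 [[437.0, 431.0], [326.0, 540.0], [67.0, 431.0], [182.0, 328.0]]
```

View pics/de.png

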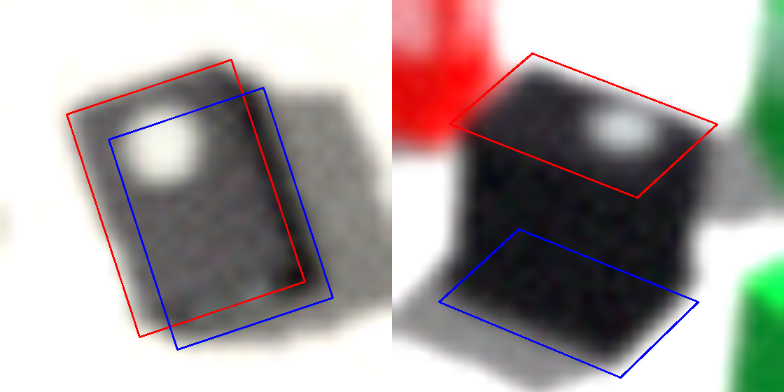

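The drawn box agrees with both views to about 1 px, so the laser is at (0.506, 0.161) with yaw 18.5°. Next I'll check the case pose in the other view.

```bash
cat >> h.py <<'E'
CY=np.radians(-2.65); CO=np.array([.4997,-.1683,0])
def cw(p):
    c,s=np.cos(CY),np.sin(CY); p=np.asarray(p)/1000.
    return np.array([CO[0]+c*p[0]-s*p[1],CO[1]+s*p[0]+c*p[1],p[2]])
def delta(target,yawy=None):
    """remaining shift (units) in tool axes, and rz (units) so tool y points at yaw yawy (deg)"""
    s=st(); M=R.from_quat(s['eef_rot']).as_matrix()
    d=M.T@(np.asarray(target)-s['tool_pos'])/.03
    y=np.degrees(np.arctan2(M[1,1],M[0,1])); print('shift units',d.round(3),'tooly yaw',y.round(2), 'tilt',M[:,2].round(4))
    if yawy is not None:
        e=(yawy-y+90)%180-90; print('rz units',round(-e/8,3))
E
python3 - <<'E'
from h import *
im=cv2.imread('pics/scene0.png')
for q,col in (([(-93,94,94),(-93,-94,94),(85,-94,94),(85,94,94)],(0,0,255)),([(-90,90,0),(-90,-90,0),(90,-90,0),(90,90,0)],(255,0,0))):
    p=proj('scene',np.array([cw(x) for x in q])); print(p.round(1).tolist())
    cv2.polylines(im,[(p*8).astype(np.int32)],True,col,1,shift=3)
cv2.imwrite('pics/f.png',cv2.resize(im[180:290,140:270],None,fx=5,fy=5))
print(cw((-70,0,94)))
delta(cw((-70,0,130)))
E
```

```text
[[222.0, 190.5], [161.4, 211.7], [188.2, 250.0], [254.2, 223.1]]
[[223.0, 216.4], [167.9, 237.5], [194.4, 277.5], [254.1, 250.9]]
[ 0.42977486 -0.16506357  0.094     ]
0.1 tcp [0.2419 0.5757 0.2306] q [ 1.976e-01  9.803e-01 -7.000e-04 -1.000e-04] F [ 0.3  0.2 -1.2] w 0.0852 j [ 1.154  0.424  1.631 -0.     1.089 -0.019]
shift units [-15.339 -20.335   3.383] tooly yaw 67.21 tilt [-6.0e-04 -1.3e-03 -1.0e+00]
```

View pics/f.png

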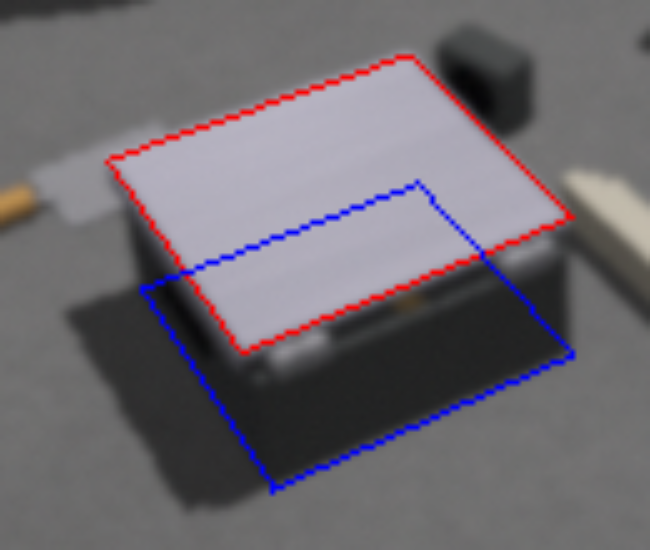

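servo_tool --moves '[[[0, 0, 0, -0.7, -0.93, 0, 0], [0, 0, 0, -0.7, -0.93, 0, 0], [0, 0, 0, -0.7, -0.93, 0, 0], [0, 0, 0, -0.7, -0.93, 0, 0], [0, 0, 0, -0.7, -0.93, 0, 0], [0, 0, 0, -0.7, -0.93, 0, 0], [0, 0, 0, -0.7, -0.93, 0, 0], [0, 0, 0, -0.7, -0.93, 0, 0], [0, 0, 0, -0.7, -0.93, 0, 0], [0, 0, 0, -0.7, -0.93, 0, 0], [0, 0, 0, -0.7, -0.93, 0, 0], [0, 0, 0, -0.7, -0.93, 0, 0], [0, 0, 0, -0.7, -0.93, 0, 0], [0, 0, 0, -0.7, -0.93, 0, 0], [0, 0, 0, -0.7, -0.93, 0, 0], [0, 0, 0, -0.7, -0.93, 0, 0], [0, 0, 0, -0.7, -0.93, 0, 0], [0, 0, 0, -0.7, -0.93, 0, 0], [0, 0, 0, -0.7, -0.93, 0, 0], [0, 0, 0, -0.5, -0.6, 0, 0]]]' --newtons 40

```text
time_s: 2.1
tool_pos: [0.4116, -0.0915, 0.2312]
eef_rot: [0.198, 0.98, -0.0, 0.0]
contact_force: [0.1, -0.2, -0.1]
gripper_width: -0.0002
```

The outline drawn in the scene view sits on the lid edges to within 1 px, so the case pose holds. I'm moving to above the press point.

```bash
python3 -c "
from h import *
delta(cw((-70,0,110)))"
```

```text
2.1 tcp [ 0.4116 -0.0915  0.2312] q [ 1.982e-01  9.802e-01 -1.000e-04  0.000e+00] F [ 0.1 -0.2 -0.1] w -0.0002 j [-0.247  0.118  2.057 -0.     0.966 -1.418]
shift units [-1.512 -2.023  4.042] tooly yaw 67.13 tilt [-0.e+00 -2.e-04 -1.e+00]
```

servo_tool --moves '[[[0, 0, 0, -0.3, -0.4, 0.8, 0], [0, 0, 0, -0.3, -0.4, 0.8, 0], [0, 0, 0, -0.3, -0.4, 0.8, 0], [0, 0, 0, -0.3, -0.4, 0.8, 0], [0, 0, 0, -0.3, -0.4, 0.6, 0], [0, 0, 0, 0, 0, 0.2, 0], [0, 0, 0, 0, 0, 0, 0], [0, 0, 0, 0, 0, 0, 0]]]'

```text
time_s: 2.9
tool_pos: [0.4296, -0.1618, 0.1117]
eef_rot: [0.198, 0.98, 0.0, -0.0]
contact_force: [-1.3, 0.5, 0.1]
gripper_width: 0.0003
```

```bash
python3 -c "
from h import *
delta(cw((-70,0,94)))"
```

```text
2.9 tcp [ 0.4296 -0.1618  0.1117] q [ 1.975e-01  9.803e-01  1.000e-04 -0.000e+00] F [-1.3  0.5  0.1] w 0.0003 j [-0.386  0.38   2.069  0.     0.693 -1.559]
shift units [-0.049 -0.098  0.591] tooly yaw 67.22 tilt [-1.e-04  1.e-04 -1.e+00]
```

servo_tool --moves '[[[0, 0, 0, -0.05, -0.1, 0.2, 0], [0, 0, 0, 0, 0, 0.2, 0], [0, 0, 0, 0, 0, 0.1, 0], [0, 0, 0, 0, 0, 0.05, 0], [0, 0, 0, 0, 0, 0.05, 0], [0, 0, 0, 0, 0, 0.05, 0], [0, 0, 0, 0, 0, 0.05, 0]]]'

```text
time_s: 3.6
tool_pos: [0.4297, -0.1654, 0.0904]
eef_rot: [0.198, 0.98, 0.0, -0.0]
contact_force: [-2.9, 1.2, 5.7]
gripper_width: 0.0002
```

servo_tool --moves '[[[0, 0, 0, 0, 0, 0.04, 0], [0, 0, 0, 0, 0, 0.04, 0], [0, 0, 0, 0, 0, 0.04, 0]]]'

```text
time_s: 3.9
tool_pos: [0.4295, -0.1654, 0.0867]
eef_rot: [0.198, 0.98, 0.0, -0.0]
contact_force: [-2.2, 1.5, 4.3]
gripper_width: -0.0002
```

servo_tool --moves '[[[0, 0, 0, 0, 0, 0.03, 0], [0, 0, 0, 0, 0, 0.03, 0]]]'

```text
time_s: 4.1
tool_pos: [0.4296, -0.1654, 0.085]
eef_rot: [0.198, 0.98, 0.0, -0.0]
contact_force: [-4.4, 1.8, 13.4]
gripper_width: 0.0002
```

servo_tool --moves '[[[0, 0, 0, 0, 0, -0.2, 0], [0, 0, 0, 0.5, -0.2, -0.4, 0], [0, 0, 0, 0.9, -0.38, -0.6, 0], [0, 0, 0, 0.9, -0.38, -0.6, 0], [0, 0, 0, 0.4, -0.15, -0.8, 0], [0, 0, 0, 0, 0, -0.8, 0], [0, 0, 0, 0, 0, -0.8, 0]]]'

```text
time_s: 4.8
tool_pos: [0.342, -0.165, 0.2119]
eef_rot: [0.198, 0.98, -0.0, 0.0]
contact_force: [0.0, -1.3, -0.3]
gripper_width: 0.0
```

```bash
python3 - <<'E'
from h import *
st(); snap('scene','s1.png')
E
```

```text
4.8 tcp [ 0.342  -0.165   0.2119] q [ 1.979e-01  9.802e-01 -1.000e-04  3.000e-04] F [ 0.  -1.3 -0.3] w 0.0 j [-0.481  0.082  2.155 -0.     0.904 -1.653]
```

View pics/s1.png

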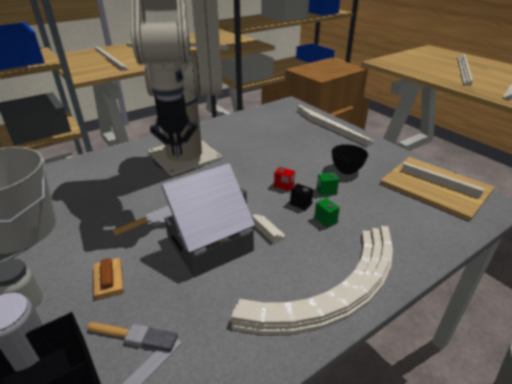

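The lid has let go and is swinging up at (207,205). Next I go to the laser.

```bash
python3 - <<'E'
from h import *
delta([.506,.161,.15],108.5)
E
```

```text
4.85 tcp [ 0.3441 -0.166   0.2151] q [ 1.978e-01  9.802e-01 -9.000e-04  3.000e-03] F [ 2.3 -0.1  2.9] w -0.0005 j [-0.481  0.078  2.151 -0.     0.907 -1.653]
shift units [-0.733 12.141  2.168] tooly yaw 67.18 tilt [ 0.0055 -0.0029 -1.    ]
rz units -5.164
```

servo_tool --moves '[[[0, 0, 0, -0.05, 0.8, 0, 0.5], [0, 0, 0, -0.05, 0.95, 0, 1], [0, 0, 0, -0.06, 0.95, 0.1, 1], [0, 0, 0, -0.06, 0.95, 0.1, 1], [0, 0, 0, -0.06, 0.95, 0.1, 1], [0, 0, 0, -0.06, 0.95, 0.1, 1], [0, 0, 0, -0.06, 0.95, 0.2, 1], [0, 0, 0, -0.06, 0.95, 0.2, 1], [0, 0, 0, -0.06, 0.95, 0.2, 1], [0, 0, 0, -0.06, 0.95, 0.2, 1], [0, 0, 0, -0.06, 0.95, 0.2, 1], [0, 0, 0, -0.06, 0.95, 0.2, 1], [0, 0, -0.86, 0, 0.85, 0.2, 1], [0, 0, -0.86, 0, 0, 0, 1], [0, 0, -0.86, 0, 0, 0, 1], [0, 0, -0.86, 0, 0, 0, 1], [0, 0, -0.86, 0, 0, 0, 1], [0, 0, -0.86, 0, 0, 0, 1], [0, 0, 0, 0, 0, 0, 1], [0, 0, 0, 0, 0, 0, 1]]]'

```text
time_s: 6.85
tool_pos: [0.5024, 0.1617, 0.1567]
eef_rot: [-0.159, 0.987, 0.0, 0.0]
contact_force: [-0.2, 0.5, 0.8]
gripper_width: 0.0852
```

```bash
python3 - <<'E'
from h import *
a=snap('top','t2.png');b=snap('scene','s2.png')
delta([.506,.161,.025],108.5)
cv2.imwrite('pics/ab.png',np.hstack([cv2.resize(a[130:250,130:370],None,fx=3,fy=3)[:, :],])) 
cv2.imwrite('pics/s2c.png',cv2.resize(b[100:290,150:360],None,fx=3,fy=3))
E
```

```text
6.95 tcp [0.5024 0.1616 0.1568] q [-0.1595  0.9872  0.      0.    ] F [ 0.4 -0.4 -0.5] w 0.0858 j [ 0.289  0.386  1.899  0.     0.856 -1.602]
shift units [-0.108 -0.059  4.394] tooly yaw 108.35 tilt [ 0.  0. -1.]
rz units -0.018
```

View pics/ab.png

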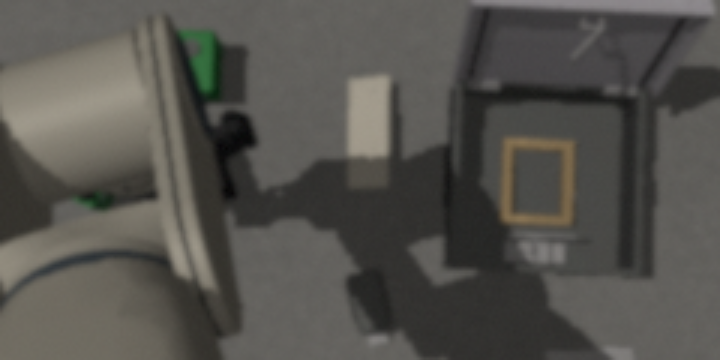

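View pics/s2c.png

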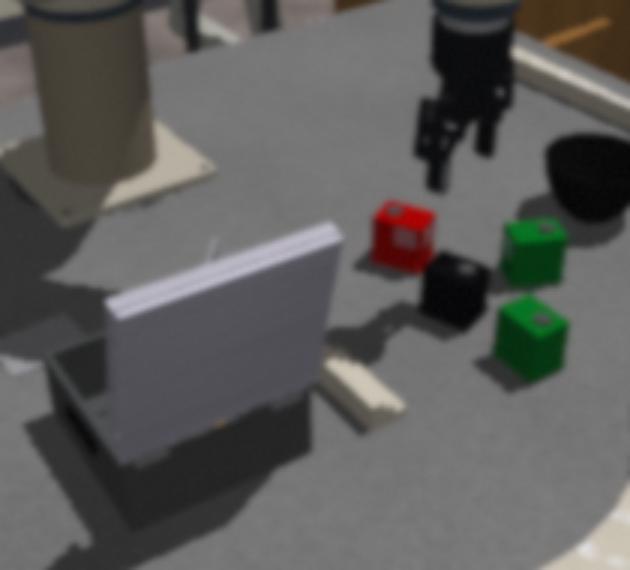

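The lid stands fully open and the nest shows as the orange frame at ab.png (538,181). I'll measure the nest, then go down on the laser.

```bash
python3 - <<'E'
from h import *
im=cv2.imread('pics/t2.png').astype(int)
m=((im[...,2]-im[...,0]>22)).astype(np.uint8); roi=np.zeros_like(m);roi[165:215,285:335]=1;m*=roi
cs,hi=cv2.findContours(m,cv2.RETR_CCOMP,1)
for c,h in zip(cs,hi[0]):
    if cv2.contourArea(c)<100: continue
    r=cv2.minAreaRect(c);b=cv2.boxPoints(r);W=np.array([onplane('top',*p,.018) for p in b])
    print(h[3],r,W.mean(0).round(4),[np.linalg.norm(W[i]-W[i-1]).round(4) for i in range(4)],np.degrees(np.arctan2(*(W[1]-W[0])[[1,0]])))
ys,xs=np.nonzero(m);print(onplane('top',xs.mean(),ys.mean(),.018),cw((0,0,18)))
E
```

```text
-1 ((308.5, 190.0), (28.0, 25.0), 90.0) [ 0.5001 -0.1669  0.018 ] [np.float64(0.0837), np.float64(0.0749), np.float64(0.0838), np.float64(0.0745)] -90.08313829541939
0 ((308.5, 190.5), (17.0, 23.0), 0.0) [ 0.4986 -0.1668  0.018 ] [np.float64(0.0507), np.float64(0.0688), np.float64(0.0509), np.float64(0.0688)] -0.6265946045407944
[ 0.50059336 -0.16817825  0.018     ] [ 0.4997 -0.1683  0.018 ]
```

servo_tool --moves '[[[0, 0, 0, -0.1, -0.06, 0.7, 1], [0, 0, 0, 0, 0, 0.8, 1], [0, 0, 0, 0, 0, 0.8, 1], [0, 0, 0, 0, 0, 0.6, 1], [0, 0, 0, 0, 0, 0.5, 1], [0, 0, 0, 0, 0, 0.4, 1], [0, 0, 0, 0, 0, 0.3, 1], [0, 0, 0, 0, 0, 0.2, 1], [0, 0, 0, 0, 0, 0, 1], [0, 0, 0, 0, 0, 0, 1]]]'

```text
time_s: 7.95
tool_pos: [0.506, 0.1609, 0.0282]
eef_rot: [-0.161, 0.987, 0.0, 0.0]
contact_force: [0.0, -0.1, 0.9]
gripper_width: 0.0854
```

servo_tool --moves '[[[0, 0, 0, 0, 0, 0.05, 0.8], [0, 0, 0, 0, 0, 0, 0.6], [0, 0, 0, 0, 0, 0, 0.5], [0, 0, 0, 0, 0, 0, 0.4], [0, 0, 0, 0, 0, 0, 0.3], [0, 0, 0, 0, 0, 0, 0.3], [0, 0, 0, 0, 0, 0, 0.3], [0, 0, 0, 0, 0, 0, 0.3]]]' --newtons 40

```text
time_s: 8.75
tool_pos: [0.506, 0.1609, 0.0269]
eef_rot: [-0.161, 0.987, 0.0, 0.0]
contact_force: [-2.3, -0.6, 5.8]
gripper_width: 0.0433
```

```bash
python3 - <<'E'
from h import *
b=snap('scene','s3.png')
st()
cv2.imwrite('pics/s3c.png',cv2.resize(b[120:240,230:370],None,fx=4,fy=4))
E
```

```text
8.8 tcp [0.506  0.1609 0.0269] q [-1.607e-01  9.870e-01  0.000e+00  3.000e-04] F [-1.3 -0.1  6.2] w 0.0432 j [ 0.286  0.612  1.936  0.     0.593 -1.608]
```

View pics/s3c.png

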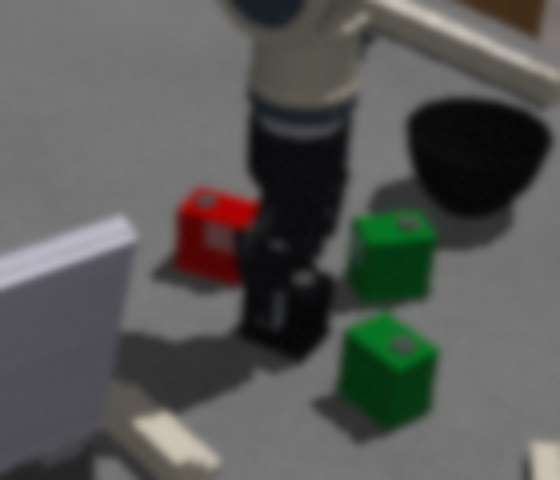

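servo_tool --moves '[[[0, 0, 0, 0, 0, -0.1, 0.3], [0, 0, 0, 0, 0, -0.2, 0.3], [0, 0, 0, 0, 0, -0.4, 0.3], [0, 0, 0, 0, 0, -0.6, 0.3], [0, 0, 0, 0, 0, -0.7, 0.3], [0, 0, 0, 0, 0, -0.7, 0.3], [0, 0, 0, 0, 0, -0.6, 0.3], [0, 0, 0.5, 0, 0, -0.4, 0.3], [0, 0, 0.7, 0, 0, -0.2, 0.3], [0, 0, 0.7, 0, 0, 0, 0.3], [0, 0, 0.53, 0, 0, 0, 0.3], [0, 0, 0.2, 0, 0, 0, 0.3], [0, 0, 0, 0, 0, 0, 0.3]]]'

```text
time_s: 10.1
tool_pos: [0.5056, 0.1608, 0.1438]
eef_rot: [0.022, 1.0, 0.0, 0.0]
contact_force: [-0.2, 0.3, -3.9]
gripper_width: 0.0439
```

```bash
python3 - <<'E'
from h import *
delta([.4999,0,.145],87.35)
E
```

```text
10.1 tcp [0.5056 0.1608 0.1438] q [2.190e-02 9.998e-01 0.000e+00 1.000e-04] F [-0.2  0.3 -3.9] w 0.0439 j [ 0.286  0.41   1.9    0.     0.831 -1.241]
shift units [-0.045 -5.365 -0.039] tooly yaw 87.49 tilt [ 2.e-04  1.e-04 -1.e+00]
rz units 0.017
```

servo_tool --moves '[[[0, 0, 0.017, -0.01, -0.4, 0, 0.3], [0, 0, 0, 0, -0.7, 0, 0.3], [0, 0, 0, -0.01, -0.8, 0, 0.3], [0, 0, 0, 0, -0.8, 0, 0.3], [0, 0, 0, -0.01, -0.8, 0, 0.3], [0, 0, 0, 0, -0.8, 0, 0.3], [0, 0, 0, -0.01, -0.6, 0, 0.3], [0, 0, 0, 0, -0.35, 0, 0.3], [0, 0, 0, 0, -0.1, 0, 0.3], [0, 0, 0, 0, 0, 0, 0.3], [0, 0, 0, 0, 0, 0, 0.3]]]'

```text
time_s: 11.2
tool_pos: [0.4994, 0.0009, 0.1434]
eef_rot: [0.023, 1.0, 0.0, -0.0]
contact_force: [-1.9, -0.3, -2.5]
gripper_width: 0.0438
```

```bash
python3 - <<'E'
from h import *
b=snap('scene','s4.png'); s=st()
p=s['tool_pos'];print(proj('scene',p))
u,v=proj('scene',p).astype(int);o=(u-35,v-40)
a=np.clip(b[o[1]:o[1]+70,o[0]:o[0]+70].astype(float)*2.5,0,255).astype(np.uint8)
print(o);a=cv2.resize(a,None,fx=8,fy=8,interpolation=cv2.INTER_CUBIC)
M=R.from_quat(s['eef_rot']).as_matrix();ex=-M[:,0];ey=M[:,1];print(ex,ey)
for z in (-.0269,.0351):
    q=[p+sx*.03*ex+sy*.022*ey+[0,0,z] for sx,sy in((1,1),(1,-1),(-1,-1),(-1,1))]
    q=(proj('scene',np.array(q))-o+.5)*8-.5;print(q.round().tolist())
    cv2.polylines(a,[q.astype(np.int32)],True,(0,0,255),1)
cv2.imwrite('pics/s4c.png',a)
E
```

```text
11.25 tcp [0.4994 0.0011 0.1434] q [ 2.300e-02  9.997e-01  1.000e-04 -0.000e+00] F [-0.4  0.3 -4. ] w 0.0435 j [-0.022  0.372  1.967  0.     0.803 -1.547]
[259.04110876 182.40465149]
(np.int64(224), np.int64(142))
[ 9.98938916e-01 -4.60547768e-02 -1.96880848e-05] [4.60547789e-02 9.98938908e-01 1.21735794e-04]
[[382.0, 411.0], [277.0, 451.0], [187.0, 368.0], [290.0, 332.0]]
[[386.0, 263.0], [278.0, 301.0], [184.0, 221.0], [290.0, 186.0]]
```

View pics/s4c.png

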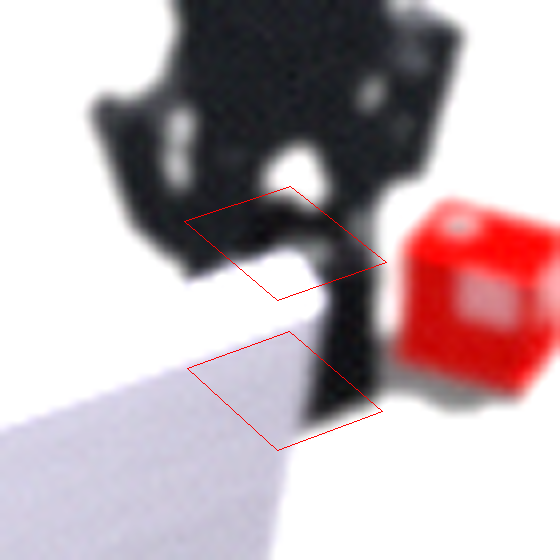

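The lid hides part of the block, with its lower right corner at (378,400) against (382,411) predicted. I'll back off 90 mm for a clear view of the held laser.

servo_tool --moves '[[[0, 0, 0, 0, 0.5, 0, 0.3], [0, 0, 0, 0, 0.8, 0, 0.3], [0, 0, 0, 0, 0.8, 0, 0.3], [0, 0, 0, 0, 0.6, 0, 0.3], [0, 0, 0, 0, 0.3, 0, 0.3], [0, 0, 0, 0, 0, 0, 0.3], [0, 0, 0, 0, 0, 0, 0.3]]]'

```text
time_s: 11.95
tool_pos: [0.5034, 0.0906, 0.1434]
eef_rot: [0.023, 1.0, -0.0, -0.0]
contact_force: [0.0, 0.1, -3.1]
gripper_width: 0.0434
```

```bash
python3 - <<'E'
from h import *
b=snap('scene','s5.png'); t=snap('top','t5.png'); s=st()
p=s['tool_pos']
M=R.from_quat(s['eef_rot']).as_matrix();ex=-M[:,0];ey=M[:,1]
for n,im in (('scene',b),('top',t)):
    u,v=proj(n,p).astype(int);o=(u-25,v-25)
    a=np.clip(im[o[1]:o[1]+50,o[0]:o[0]+50].astype(float)*2,0,255).astype(np.uint8)
    print(o);a=cv2.resize(a,None,fx=12,fy=12,interpolation=cv2.INTER_CUBIC)
    for z in (-.0269,.0351):
        q=[p+sx*.03*ex+sy*.022*ey+[0,0,z] for sx,sy in((1,1),(1,-1),(-1,-1),(-1,1))]
        q=(proj(n,np.array(q))-o+.5)*12-.5;print(q.round().tolist())
        cv2.polylines(a,[q.astype(np.int32)],True,(0,0,255),1)
    cv2.imwrite(f'pics/{n}5c.png',a)
E
```

```text
12.05 tcp [0.5035 0.0899 0.1434] q [ 2.370e-02  9.997e-01 -1.000e-04 -1.000e-04] F [-0.   0.2 -3.3] w 0.0434 j [ 0.154  0.387  1.942 -0.     0.813 -1.37 ]
(np.int64(259), np.int64(148))
[[454.0, 432.0], [308.0, 487.0], [166.0, 372.0], [309.0, 321.0]]
[[470.0, 214.0], [319.0, 266.0], [172.0, 156.0], [320.0, 107.0]]
(np.int64(193), np.int64(159))
[[231.0, 192.0], [426.0, 201.0], [413.0, 466.0], [217.0, 457.0]]
[[199.0, 155.0], [407.0, 165.0], [393.0, 448.0], [184.0, 438.0]]
```

View pics/scene5c.png

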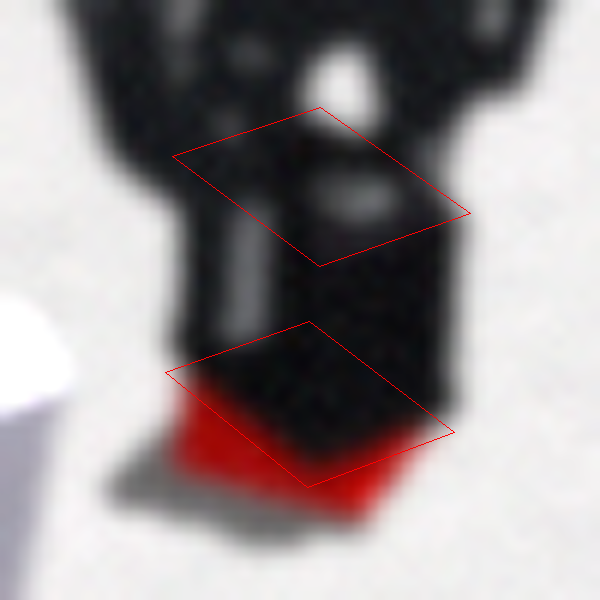

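View pics/top5c.png

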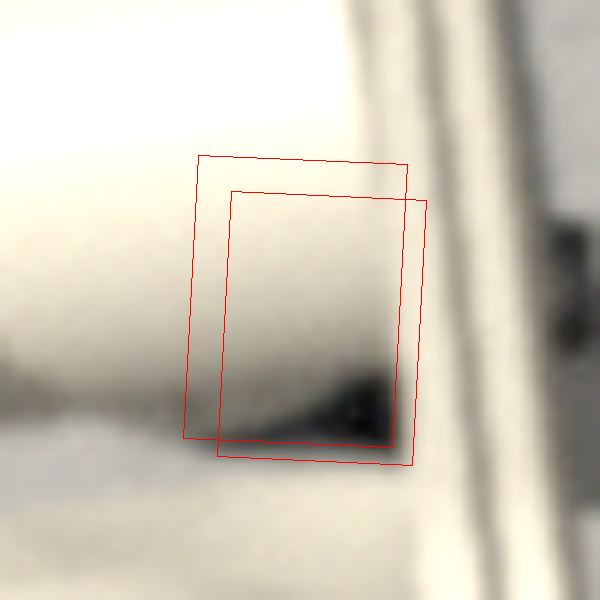

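The held block lies within about 1 mm of the tool centre along its x: the right edge is at 458 against 462 predicted, with about 1 px of blur at each edge. I'm carrying it over the nest.

```bash
python3 - <<'E'
from h import *
delta([.5000,-.168,.14],87.35)
E
```

```text
12.05 tcp [0.5035 0.0899 0.1434] q [ 2.370e-02  9.997e-01 -1.000e-04 -1.000e-04] F [-0.   0.2 -3.3] w 0.0434 j [ 0.154  0.387  1.942 -0.     0.813 -1.37 ]
shift units [-0.29  -8.593  0.113] tooly yaw 87.29 tilt [-3.e-04 -2.e-04 -1.e+00]
rz units -0.008
```

servo_tool --moves '[[[0, 0, 0, -0.03, -0.4, 0, 0.3], [0, 0, 0, -0.03, -0.7, 0, 0.3], [0, 0, 0, -0.03, -0.8, 0, 0.3], [0, 0, 0, -0.03, -0.8, 0, 0.3], [0, 0, 0, -0.03, -0.8, 0, 0.3], [0, 0, 0, -0.03, -0.8, 0, 0.3], [0, 0, 0, -0.03, -0.8, 0, 0.3], [0, 0, 0, -0.03, -0.8, 0, 0.3], [0, 0, 0, -0.03, -0.8, 0, 0.3], [0, 0, 0, -0.02, -0.8, 0, 0.3], [0, 0, 0, 0, -0.6, 0, 0.3], [0, 0, 0, 0, -0.35, 0, 0.3], [0, 0, 0, 0, -0.14, 0, 0.3], [0, 0, 0, 0, 0, 0, 0.3], [0, 0, 0, 0, 0, 0, 0.3], [0, 0, 0, 0, 0, 0, 0.3]]]'

```text
time_s: 13.65
tool_pos: [0.5002, -0.1668, 0.1434]
eef_rot: [0.023, 1.0, 0.0, -0.0]
contact_force: [-0.1, -0.0, -3.9]
gripper_width: 0.0438
```

```bash
python3 - <<'E'
from h import *
delta([.5000,-.168,.06],87.35)
t=snap('top','t6.png'); b=snap('scene','s6.png')
cv2.imwrite('pics/t6c.png',cv2.resize(t[120:260,230:400],None,fx=4,fy=4))
cv2.imwrite('pics/s6c.png',cv2.resize(b[90:270,130:300],None,fx=3,fy=3))
E
```

```text
13.65 tcp [ 0.5002 -0.1668  0.1434] q [ 2.300e-02  9.997e-01  1.000e-04 -1.000e-04] F [-0.1 -0.  -3.9] w 0.0438 j [-0.344  0.407  1.908  0.     0.828 -1.869]
shift units [ 0.004 -0.042  2.78 ] tooly yaw 87.36 tilt [-2.e-04  2.e-04 -1.e+00]
rz units 0.001
```

View pics/t6c.png

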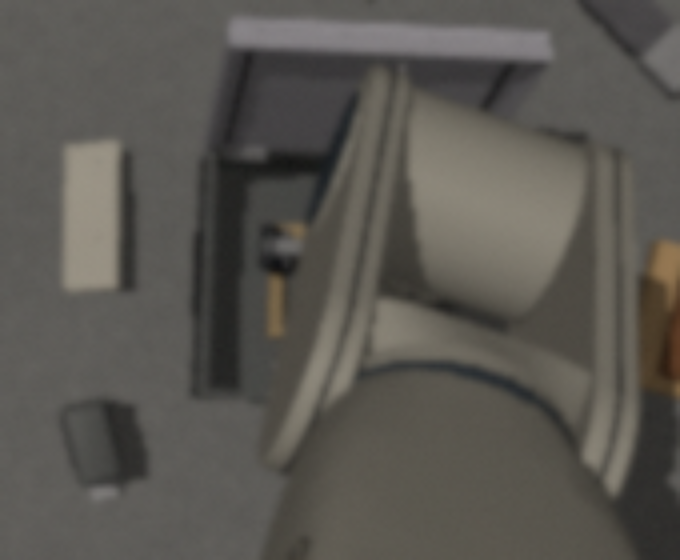

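View pics/s6c.png

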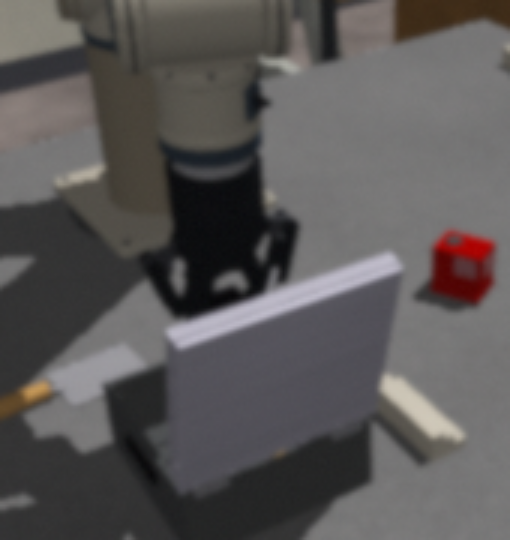

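The top view shows the gripper over the nest (frame at (275,290)) with the open lid clear behind. Now I go down.

servo_tool --moves '[[[0, 0, 0, 0, -0.04, 0.2, 0.3], [0, 0, 0, 0, 0, 0.4, 0.3], [0, 0, 0, 0, 0, 0.5, 0.3], [0, 0, 0, 0, 0, 0.5, 0.3], [0, 0, 0, 0, 0, 0.4, 0.3], [0, 0, 0, 0, 0, 0.3, 0.3], [0, 0, 0, 0, 0, 0.2, 0.3], [0, 0, 0, 0, 0, 0.1, 0.3], [0, 0, 0, 0, 0, 0.1, 0.3], [0, 0, 0, 0, 0, 0, 0.3]]]'

```text
time_s: 14.75
tool_pos: [0.5003, -0.1687, 0.0624]
eef_rot: [0.023, 1.0, -0.0, 0.0]
contact_force: [0.8, 0.1, -3.8]
gripper_width: 0.0436
```

servo_tool --moves '[[[0, 0, 0, 0, 0.02, 0.06, 0.3], [0, 0, 0, 0, 0, 0.08, 0.3], [0, 0, 0, 0, 0, 0.08, 0.3], [0, 0, 0, 0, 0, 0.08, 0.3], [0, 0, 0, 0, 0, 0.06, 0.3], [0, 0, 0, 0, 0, 0.05, 0.3], [0, 0, 0, 0, 0, 0.05, 0.3], [0, 0, 0, 0, 0, 0.04, 0.3], [0, 0, 0, 0, 0, 0, 0.3]]]'

```text
time_s: 15.65
tool_pos: [0.5001, -0.168, 0.0473]
eef_rot: [0.023, 1.0, 0.0, -0.0]
contact_force: [-0.1, -0.3, -4.3]
gripper_width: 0.0435
```

servo_tool --moves '[[[0, 0, 0, 0, 0, 0.04, 0.3], [0, 0, 0, 0, 0, 0.04, 0.3], [0, 0, 0, 0, 0, 0.04, 0.3]]]'

```text
time_s: 15.95
tool_pos: [0.5003, -0.1681, 0.0438]
eef_rot: [0.023, 1.0, -0.0, 0.0]
contact_force: [0.3, -0.0, -2.8]
gripper_width: 0.0436
```

servo_tool --moves '[[[0, 0, 0, 0, 0, 0.04, 0.3], [0, 0, 0, 0, 0, 0.04, 0.3]]]'

```text
time_s: 16.15
tool_pos: [0.5002, -0.168, 0.0413]
eef_rot: [0.023, 1.0, -0.0, 0.0]
contact_force: [0.3, -0.2, -2.4]
gripper_width: 0.044
```

servo_tool --moves '[[[0, 0, 0, 0, 0, 0.04, 0.3], [0, 0, 0, 0, 0, 0.04, 0.3]]]'

```text
time_s: 16.35
tool_pos: [0.5002, -0.168, 0.0389]
eef_rot: [0.023, 1.0, 0.0, -0.0]
contact_force: [0.1, -0.5, -2.4]
gripper_width: 0.0438
```

servo_tool --moves '[[[0, 0, 0, 0, 0, 0.04, 0.3], [0, 0, 0, 0, 0, 0.03, 0.3]]]'

```text
time_s: 16.55
tool_pos: [0.5002, -0.168, 0.0368]
eef_rot: [0.023, 1.0, 0.0, -0.0]
contact_force: [-0.6, -0.2, -2.7]
gripper_width: 0.0439
```

servo_tool --moves '[[[0, 0, 0, 0, 0, 0.03, 0.3], [0, 0, 0, 0, 0, 0.02, 0.3]]]'

```text
time_s: 16.75
tool_pos: [0.5002, -0.168, 0.0354]
eef_rot: [0.023, 1.0, 0.0, 0.0]
contact_force: [0.1, 0.5, -3.5]
gripper_width: 0.0438
```

servo_tool --moves '[[[0, 0, 0, 0, 0, 0.03, 0.3], [0, 0, 0, 0, 0, 0.03, 0.3]]]'

```text
time_s: 16.95
tool_pos: [0.5002, -0.168, 0.0336]
eef_rot: [0.023, 1.0, 0.0, 0.0]
contact_force: [0.9, 0.7, -2.9]
gripper_width: 0.0436
```

servo_tool --moves '[[[0, 0, 0, 0, 0, 0.03, 0.3], [0, 0, 0, 0, 0, 0.0, 0.3]]]'

```text
time_s: 17.15
tool_pos: [0.5002, -0.168, 0.0329]
eef_rot: [0.023, 1.0, 0.0, -0.0]
contact_force: [-1.5, 0.3, 1.1]
gripper_width: 0.043
```

It touched down at TCP z = 0.0329, exactly the floor height expected from the grasp, so the laser is fully down. I release and lift.

servo_tool --moves '[[[0, 0, 0, 0, 0, 0, 0.55], [0, 0, 0, 0, 0, 0, 0.65], [0, 0, 0, 0, 0, 0, 0.8], [0, 0, 0, 0, 0, 0, 0.85], [0, 0, 0, 0, 0, 0, 0.85], [0, 0, 0, 0, 0, -0.1, 0.85], [0, 0, 0, 0, 0, -0.3, 0.85], [0, 0, 0, 0, 0, -0.6, 0.85], [0, 0, 0, 0, 0, -0.8, 0.85], [0, 0, 0, 0, 0, -0.8, 0.85], [0, 0, 0, 0, 0, -0.6, 0.85], [0, 0, 0, 0.5, 0, -0.3, 0.5], [0, 0, 0, 0.8, 0, 0, 0], [0, 0, 0, 0.8, 0, 0, 0], [0, 0, 0, 0.8, 0, 0, 0], [0, 0, 0, 0.8, 0, 0, 0], [0, 0, 0, 0.6, 0, 0, 0], [0, 0, 0, 0.3, 0, 0, 0]]]'

```text
time_s: 18.95
tool_pos: [0.3609, -0.1613, 0.1382]
eef_rot: [0.024, 1.0, 0.0, -0.0]
contact_force: [0.4, -0.6, 0.9]
gripper_width: -0.0
```

```bash
python3 - <<'E'
from h import *
st()
t=snap('top','t7.png')
cv2.imwrite('pics/t7c.png',np.clip(cv2.resize(t[140:240,260:370],None,fx=5,fy=5).astype(float)*1.6,0,255).astype(np.uint8))
for q in ((30,22,68),(30,-22,68),(-30,-22,68),(-30,22,68)): print(((proj('top',cw(q))-[260,140]+.5)*5-.5).round())
E
```

```text
18.95 tcp [ 0.3609 -0.1613  0.1382] q [ 2.370e-02  9.997e-01  0.000e+00 -1.000e-04] F [ 0.4 -0.6  0.9] w -0.0 j [-0.45   0.249  2.185 -0.     0.708 -1.974]
[224. 191.]
[301. 195.]
[298. 300.]
[220. 296.]
```

View pics/t7c.png

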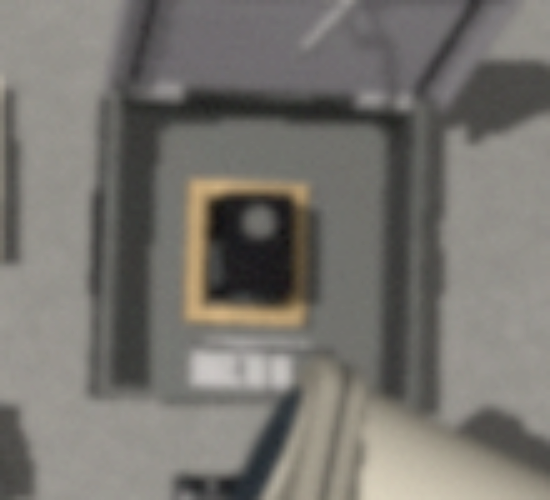

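The laser sits inside the nest frame, dark top at (253,248), level and square with even margins. To shut the lid I go over its free edge to its back.

servo_tool --moves '[[[0, 0, 0, 0, 0, -0.6, 0], [0, 0, 0, 0, 0, -0.9, 0], [0, 0, 0, 0, 0, -0.95, 0], [0, 0, 0, 0, 0, -0.95, 0], [0, 0, 0, 0, 0, -0.95, 0], [0, 0, 0, -0.3, 0, -0.8, 0], [0, 0, 0, -0.7, 0, -0.5, 0], [0, 0, 0, -0.9, 0, 0, 0], [0, 0, 0, -0.9, 0, 0, 0], [0, 0, 0, -0.9, 0, 0, 0], [0, 0, 0, -0.9, 0, 0, 0], [0, 0, 0, -0.9, 0, 0, 0], [0, 0, 0, -0.9, 0, 0, 0], [0, 0, 0, -0.9, 0, 0, 0], [0, 0, 0, -0.9, 0, 0, 0], [0, 0, 0, -0.9, 0, 0, 0], [0, 0, 0, -0.8, 0, 0, 0], [0, 0, 0, -0.5, 0, 0, 0], [0, 0, 0, 0, 0, 0, 0], [0, 0, 0, 0, 0, 0, 0]]]'

```text
time_s: 21.0
tool_pos: [0.674, -0.176, 0.3069]
eef_rot: [0.023, 1.0, 0.0, -0.0]
contact_force: [0.1, 0.1, -0.3]
gripper_width: 0.0001
```

```bash
python3 - <<'E'
from h import *
delta(cw((172,0,240)),87.35)
b=snap('scene','s8.png'); cv2.imwrite('pics/s8c.png',cv2.resize(b[60:290,130:330],None,fx=2.5,fy=2.5))
E
```

```text
21.0 tcp [ 0.674  -0.176   0.3069] q [ 2.330e-02  9.997e-01  0.000e+00 -3.000e-04] F [ 0.1  0.1 -0.3] w 0.0001 j [-0.272  0.464  1.386 -0.     1.292 -1.797]
shift units [ 0.082 -0.013  2.231] tooly yaw 87.33 tilt [-6.e-04  1.e-04 -1.e+00]
rz units -0.002
```

View pics/s8c.png

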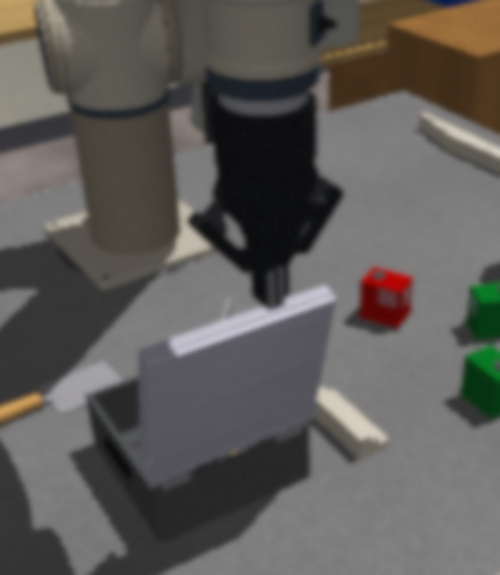

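servo_tool --moves '[[[0, 0, 0, 0, 0, 0.4, 0], [0, 0, 0, 0, 0, 0.6, 0], [0, 0, 0, 0, 0, 0.6, 0], [0, 0, 0, 0, 0, 0.4, 0], [0, 0, 0, 0, 0, 0.2, 0], [0, 0, 0, 0.2, 0, 0, 0], [0, 0, 0, 0.2, 0, 0, 0], [0, 0, 0, 0.2, 0, 0, 0], [0, 0, 0, 0.15, 0, 0, 0], [0, 0, 0, 0.15, 0, 0, 0], [0, 0, 0, 0.15, 0, 0, 0], [0, 0, 0, 0.15, 0, -0.02, 0]]]'

```text
time_s: 22.25
tool_pos: [0.6387, -0.1747, 0.2427]
eef_rot: [0.023, 1.0, -0.0, 0.001]
contact_force: [2.7, 0.6, 2.6]
gripper_width: 0.0004
```

servo_tool --moves '[[[0, 0, 0, 0.15, 0, -0.02, 0], [0, 0, 0, 0.15, 0, -0.02, 0], [0, 0, 0, 0.15, 0, -0.02, 0], [0, 0, 0, 0.15, 0, -0.02, 0]]]'

```text
time_s: 22.65
tool_pos: [0.6198, -0.1737, 0.2443]
eef_rot: [0.023, 1.0, -0.0, 0.0]
contact_force: [1.9, 0.3, 1.0]
gripper_width: -0.0001
```

```bash
cat >> h.py <<'E'
def case():
    s=robot.observe(); d=s['tool_pos']-CO; c,q=np.cos(CY),np.sin(CY)
    print(round(s['time_s'],2),'case mm',(np.array([c*d[0]+q*d[1],-q*d[0]+c*d[1],d[2]])*1000).round(1),'F',s['contact_force'].round(1))
E
python3 -c "
from h import *
case()"
```

```text
22.65 case mm [1.202e+02 2.000e-01 2.443e+02] F [1.9 0.3 1. ]
```

servo_tool --moves '[[[0, 0, 0, 0.2, 0, -0.02, 0], [0, 0, 0, 0.2, 0, -0.02, 0], [0, 0, 0, 0.2, 0, -0.01, 0], [0, 0, 0, 0.23, 0, 0, 0], [0, 0, 0, 0.23, 0, 0.01, 0], [0, 0, 0, 0.23, 0, 0.02, 0], [0, 0, 0, 0.23, 0, 0.03, 0], [0, 0, 0, 0.23, 0, 0.04, 0], [0, 0, 0, 0.23, 0, 0.05, 0]]]'

```text
time_s: 23.55
tool_pos: [0.5602, -0.1709, 0.2412]
eef_rot: [0.023, 1.0, -0.0, 0.0]
contact_force: [1.9, -0.7, 3.4]
gripper_width: -0.0001
```

```bash
python3 - <<'E'
from h import *
case()
b=snap('scene','s9.png'); cv2.imwrite('pics/s9c.png',cv2.resize(b[60:290,130:330],None,fx=2.5,fy=2.5))
E
```

```text
23.55 case mm [6.050e+01 2.000e-01 2.412e+02] F [ 1.9 -0.7  3.4]
```

View pics/s9c.png

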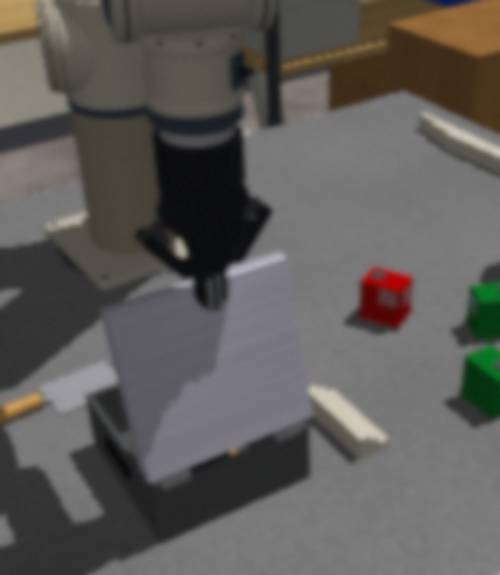

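The fingertip at (212,298) bears on the lid's outer face near its free edge, and the lid follows. I continue along the arc.

servo_tool --moves '[[[0, 0, 0, 0.22, 0, 0.06, 0], [0, 0, 0, 0.22, 0, 0.07, 0], [0, 0, 0, 0.22, 0, 0.08, 0], [0, 0, 0, 0.22, 0, 0.09, 0], [0, 0, 0, 0.2, 0, 0.09, 0], [0, 0, 0, 0.2, 0, 0.11, 0], [0, 0, 0, 0.2, 0, 0.12, 0], [0, 0, 0, 0.2, 0, 0.13, 0], [0, 0, 0, 0.18, 0, 0.14, 0], [0, 0, 0, 0.18, 0, 0.14, 0], [0, 0, 0, 0.18, 0, 0.15, 0]]]'

```text
time_s: 24.7
tool_pos: [0.4937, -0.1677, 0.2054]
eef_rot: [0.023, 1.0, 0.0, -0.0]
contact_force: [1.4, 0.2, 4.8]
gripper_width: 0.0006
```

```bash
python3 -c "
from h import *
case()"
```

```text
24.7 case mm [ -6.    0.3 205.4] F [1.4 0.2 4.8]
```

servo_tool --moves '[[[0, 0, 0, 0.2, 0, 0.16, 0], [0, 0, 0, 0.19, 0, 0.17, 0], [0, 0, 0, 0.18, 0, 0.18, 0], [0, 0, 0, 0.18, 0, 0.18, 0], [0, 0, 0, 0.17, 0, 0.19, 0], [0, 0, 0, 0.16, 0, 0.2, 0], [0, 0, 0, 0.11, 0, 0.18, 0], [0, 0, 0, 0.1, 0, 0.17, 0], [0, 0, 0, 0.09, 0, 0.16, 0], [0, 0, 0, 0.08, 0, 0.14, 0], [0, 0, 0, 0.07, 0, 0.12, 0], [0, 0, 0, 0.05, 0, 0.1, 0]]]'

```text
time_s: 25.9
tool_pos: [0.4468, -0.1655, 0.1471]
eef_rot: [0.023, 1.0, -0.0, 0.0]
contact_force: [3.3, 0.4, 2.8]
gripper_width: 0.0003
```

```bash
python3 -c "
from h import *
case()"
```

```text
25.9 case mm [-53.    0.3 147.1] F [3.3 0.4 2.8]
```

servo_tool --moves '[[[0, 0, 0, 0.04, 0, 0.08, 0], [0, 0, 0, 0.04, 0, 0.08, 0], [0, 0, 0, 0.04, 0, 0.08, 0], [0, 0, 0, 0.03, 0, 0.08, 0], [0, 0, 0, 0.03, 0, 0.08, 0], [0, 0, 0, 0.03, 0, 0.08, 0], [0, 0, 0, 0.03, 0, 0.08, 0], [0, 0, 0, 0.03, 0, 0.08, 0], [0, 0, 0, 0.03, 0, 0.08, 0], [0, 0, 0, 0.03, 0, 0.08, 0], [0, 0, 0, 0.03, 0, 0.08, 0], [0, 0, 0, 0.02, 0, 0.08, 0], [0, 0, 0, 0.02, 0, 0.08, 0], [0, 0, 0, 0.02, 0, 0.08, 0], [0, 0, 0, 0.02, 0, 0.08, 0], [0, 0, 0, 0.02, 0, 0.08, 0], [0, 0, 0, 0.02, 0, 0.08, 0]]]'

```text
time_s: 27.6
tool_pos: [0.4336, -0.1651, 0.1069]
eef_rot: [0.024, 1.0, -0.0, 0.001]
contact_force: [5.2, -0.1, 7.4]
gripper_width: 0.0002
```

```bash
python3 - <<'E'
from h import *
case()
b=snap('scene','s10.png'); cv2.imwrite('pics/s10c.png',cv2.resize(b[60:290,130:330],None,fx=2.5,fy=2.5))
E
```

```text
27.6 case mm [-6.620e+01  1.000e-01  1.069e+02] F [ 5.2 -0.1  7.4]
```

View pics/s10c.png

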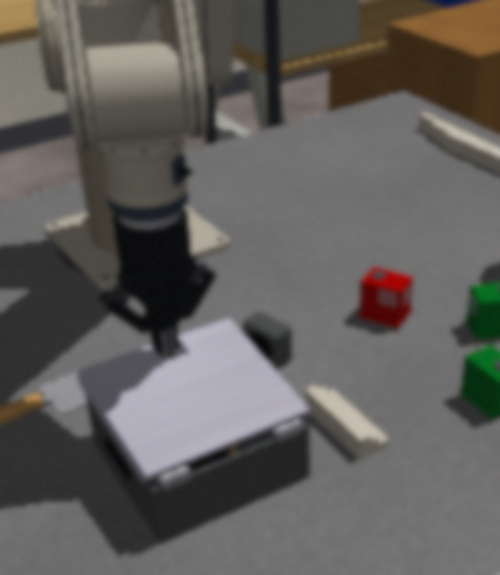

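servo_tool --moves '[[[0, 0, 0, 0.02, 0, 0.07, 0], [0, 0, 0, 0.02, 0, 0.07, 0], [0, 0, 0, 0.02, 0, 0.07, 0], [0, 0, 0, 0.01, 0, 0.07, 0], [0, 0, 0, 0, 0, 0.06, 0], [0, 0, 0, 0, 0, 0.06, 0]]]'

```text
time_s: 28.25
tool_pos: [0.4304, -0.1649, 0.0945]
eef_rot: [0.023, 1.0, -0.0, 0.0]
contact_force: [3.2, -2.1, 5.1]
gripper_width: -0.0002
```

servo_tool --moves '[[[0, 0, 0, 0, 0, 0.05, 0], [0, 0, 0, 0, 0, 0.05, 0]]]'

```text
time_s: 28.45
tool_pos: [0.4303, -0.1649, 0.0914]
eef_rot: [0.023, 1.0, -0.0, -0.0]
contact_force: [3.9, -1.5, 5.9]
gripper_width: 0.0001
```

servo_tool --moves '[[[0, 0, 0, 0, 0, 0.04, 0], [0, 0, 0, 0, 0, 0.04, 0]]]'

```text
time_s: 28.65
tool_pos: [0.4302, -0.1649, 0.089]
eef_rot: [0.023, 1.0, -0.0, -0.0]
contact_force: [2.9, -1.2, 5.9]
gripper_width: -0.0001
```

servo_tool --moves '[[[0, 0, 0, 0, 0, 0.04, 0], [0, 0, 0, 0, 0, 0.03, 0]]]'

```text
time_s: 28.85
tool_pos: [0.4301, -0.1649, 0.0869]
eef_rot: [0.023, 1.0, -0.0, -0.0]
contact_force: [2.1, -2.1, 5.6]
gripper_width: 0.0003
```

servo_tool --moves '[[[0, 0, 0, 0, 0, 0.03, 0]]]'

```text
time_s: 28.95
tool_pos: [0.4301, -0.1649, 0.086]
eef_rot: [0.023, 1.0, -0.0, -0.0]
contact_force: [2.1, -2.0, 5.0]
gripper_width: -0.0002
```

servo_tool --moves '[[[0, 0, 0, 0, 0, 0.03, 0]]]'

```text
time_s: 29.05
tool_pos: [0.4301, -0.1649, 0.0853]
eef_rot: [0.023, 1.0, -0.0, -0.0]
contact_force: [0.1, -1.6, 10.5]
gripper_width: 0.0002
```

servo_tool --moves '[[[0, 0, 0, 0, 0, 0.02, 0]]]'

```text
time_s: 29.15
tool_pos: [0.4301, -0.1649, 0.0849]
eef_rot: [0.023, 1.0, -0.0, -0.0]
contact_force: [-0.3, -0.4, 15.4]
gripper_width: 0.0002
```

Steep rise to 15.4 N at z = 0.085, the same stop as before. I let go slowly and watch.

servo_tool --moves '[[[0, 0, 0, 0, 0, -0.1, 0], [0, 0, 0, 0, 0, -0.1, 0], [0, 0, 0, 0, 0, -0.1, 0], [0, 0, 0, 0, 0, -0.1, 0], [0, 0, 0, 0, 0, -0.1, 0], [0, 0, 0, 0, 0, -0.1, 0]]]'

```text
time_s: 29.75
tool_pos: [0.429, -0.1642, 0.1022]
eef_rot: [0.023, 1.0, 0.001, -0.001]
contact_force: [-0.3, 0.7, 0.5]
gripper_width: 0.0002
```

servo_tool --moves '[[[0, 0, 0, 0, 0, -0.2, 0], [0, 0, 0, 0.3, 0, -0.4, 0], [0, 0, 0, 0.6, 0, -0.8, 0], [0, 0, 0, 0.6, 0, -0.8, 0], [0, 0, 0, 0.6, 0, -0.8, 0], [0, 0, 0, 0.3, 0, -0.4, 0], [0, 0, 0, 0, 0, 0, 0], [0, 0, 0, 0, 0, 0, 0], [0, 0, 0, 0, 0, 0, 0], [0, 0, 0, 0, 0, 0, 0]]]'

```text
time_s: 30.75
tool_pos: [0.3585, -0.1612, 0.2038]
eef_rot: [0.023, 1.0, 0.0, -0.001]
contact_force: [-0.6, -0.5, -0.2]
gripper_width: 0.0003
```

```bash
python3 - <<'E'
from h import *
case()
b=snap('scene','s11.png'); t=snap('top','t11.png')
cv2.imwrite('pics/t11x.png',np.vstack([cv2.resize(t[50:250],None,fx=1.4,fy=1.4),]))
im=cv2.imread('pics/scene0.png')
d=cv2.absdiff(im,b).max(2);c=cv2.cvtColor(d,cv2.COLOR_GRAY2BGR)
cv2.imwrite('pics/s11x.png',np.hstack([b,cv2.resize(np.clip(c.astype(int)*2,0,255).astype(np.uint8),(288,384))]))
E
```

```text
30.75 case mm [-141.4    0.6  203.8] F [-0.6 -0.5 -0.2]
```

View pics/s11x.png

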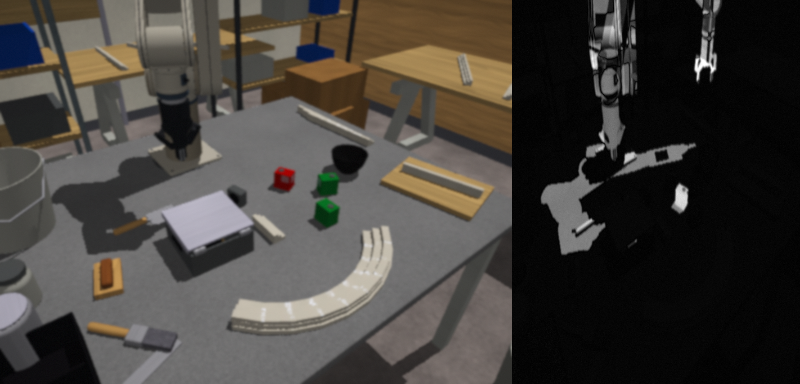

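View pics/t11x.png

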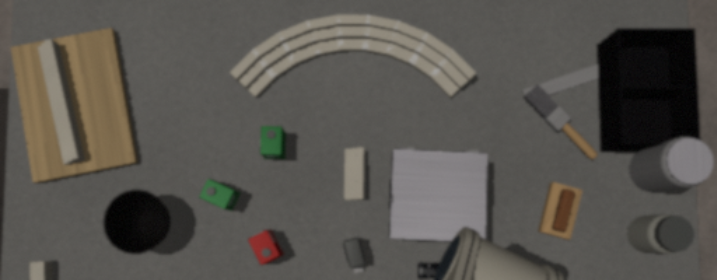

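```bash
python3 - <<'E'
from h import *
a=cv2.imread('pics/scene0.png');b=snap('scene','s12.png');t=snap('top','t12.png');t0=cv2.imread('pics/top0.png')
print('lid diff',cv2.absdiff(a,b)[195:260,165:252].mean(),'top',cv2.absdiff(t0,t)[155:205,280:345].mean())
x=np.vstack([np.hstack([a[195:260,100:260],b[195:260,100:260]])]);cv2.imwrite('pics/cmp.png',cv2.resize(x,None,fx=2.5,fy=2.5))
E
```

```text
lid diff 2.480813439434129 top 3.9634871794871795
```

View pics/cmp.png

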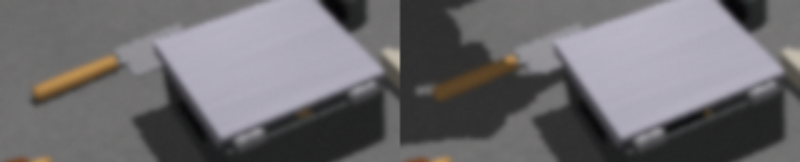

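The lid sits exactly as at the start (left and right crops match), and the spatula differs only by the arm's shadow. I'm handing in.

```bash
python3 -c "
from station import robot
print(robot.job_done())"
```

```text
the job is handed in; nothing more can be done
None
```

The job is done and handed in at about 31 s of the 72 s allowed. The laser is in the nest and the lid is shut and latched.

- **Opening:** I pressed the lid to its stop, reading 13.4 N at most, and it sprang fully open.
- **Placing the laser:** I gripped it across its 44 mm side and lowered it into the nest. The bottom touched at exactly the height expected for the case floor, with contact under about 5 N. A top picture afterwards showed it square inside the frame.
- **Closing:** I swung the lid shut from behind, below 40 mm/s over the last stretch, and pressed again to the same stop. The highest reading was 15.4 N.

**Last checks:** with the gripper clear for over a second, the lid stayed closed in the same place as at the start. In the scene picture the only other changes were the arm, its shadow and the missing laser, so the other items look unmoved.

**What disagreed:** the scene camera showed the held laser's lower edge 1 to 2 pixels (a few mm) above where I predicted. I put this down to blur and calibration, and the touchdown height agreed with the robot's own measurement. The forces above are readings at the end of each short move, so a brief peak in between would not show.

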